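# Square a slotted profile against the fence of a drilling jig

## Robot

A 7-joint arm with a two-finger parallel gripper is mounted at the origin on the work surface. World frame = base frame: x ahead of the robot, y to its left, z up, the work surface at z = 0. Lengths are in m, angles in degrees, forces in N, time in s.
With the tool pointing down it reaches from about 0.425 to 0.825 m from the base axis. Payload 3.6 kg.
Tool frame: the origin (TCP) lies at the very end of the fingers, on their centre line; the grasp point (between the pads) lies 19 mm behind it; z points along the fingers, y is the line along which they close (so a half turn about z gives the same grasp; the last joint's range is limited). The gripper opens to 93 mm and grips with 3 to 60 N. Pads are 15 mm wide; open, the fingers measure 128 mm over their backs; the gripper's body (75 mm by 188 mm) begins 65 mm behind the grasp point.
Start: joints at [-66.549, 35.231, -0.722, 81.555, 0.464, 63.22, -2.315], TCP at [0.274, 0.589, 0.219] pointing down, gripper open.
Joint ranges: [-178.69, 178.69], [-17.37, 117.87], [-77.05, 75.6], [15.02, 138.74], [-78.02, 258.01], [0.78, 113.62], [-162.83, 162.83]. Speed limits (degrees/s): [159.86, 159.86, 180, 180, 180, 180, 180].

## Interface

Orientations are given as a 3x3 rotation matrix whose columns are the frame's x, y, z axes.
In Python, from plant import r, fingers, cams, workorder gives the robot as it stands. The module is installed in compiled form; this text tells all that it offers. Calls block until the motion is done:
- r.movep(position, orientation): joint-space move of the TCP to a pose.
- r.move_l(position, rot=None, feed=0.15, threshold=None): straight line of the TCP; rot=None keeps the orientation; feed is the mean speed in m/s. With threshold (N) it stops when the force on the tool has changed by that much, and returns True; else False.
- r.set_joints(angles): joint-space move.
- fingers.gripper_open() and fingers.grab(squeeze=None): open the fingers fully, or close them until they stop; squeeze is the grip in N (None keeps the last).
- r.wait(seconds).
- r.solve_ik(position, orientation): joint angles nearest the present ones, or None.
- r.observe(): the state.
- cams.capture(name): name is "scene" or "top" or "wrist"; returns the picture (384x512x3 uint8, red, green, blue); there is no depth.
- cams.camera_model(name): a dict with "intrinsics" (3x3 intrinsics, pixels), "T" (4x4, takes a point from camera to world coordinates). Camera axes: x right, y down, z forward; pixel columns grow to the right and rows downward; lengths in m; the calibration is good to about 2 mm. The wrist camera is an equidistant fisheye: a pixel r from the principal point sees the ray r / f radians off the axis. A picture is of the moment at which its call begins: read the wrist's pose just before it. camera_model takes no time and is no camera call; for the wrist camera it gives the pose at the moment of the call.
A pose or a line that the arm cannot do raises r.MotionError and nothing moves.
- workorder.finish_job(): hands the job in; it is judged then, once.
Trained networks look in the newest picture that a camera, given by its name, has taken for a name from the list of things; names that differ only in an ending like _2 or _b are one class to them, and where a whole thing is asked for, a point or a joint stands for the part that bears it (a point fixed in the world has none). Each returns a list of dicts, best first, with "p" (0 to 1); they miss things now and then, are a little off and sometimes report something else, mostly with a low value. They report only what shows in the picture. A call takes as long as a camera call. They do not tell look-alikes from the thing itself.
- cams.cut_out(name, camera): "region" (384x512 bool, what is visible of it) and "box" ([left, top, width, height] in pixels, round what is visible of it).
The state is a dict: "t": time; "joints": joint angles; "joint_velocities": joint speeds; "joint_efforts": joint torques, N m; "position": TCP position; "tcp_rot": TCP orientation; "ft_force": force on the tool from outside, world axes, zero at the start; "wrist_torque": the same for the moment, N m; "width": opening from 0.0 (shut) to 1.0 (fully open); "grasp_force": force on a finger pad.
Only numpy, scipy, OpenCV 4.12 (cv2) and the standard library are available. Lean on these libraries where they do the work, as an engineer would, in place of code of your own. Each camera call takes 0.05 s, during which the arm holds its last target. There are 200 camera calls.

## Task

Get the aluminium profile ready for drilling: push it across the plywood base and under the two spring fingers until its whole long side lies flush against the steel fence, then slide it along the fence until its left end rests against the end stop. Fence and stop have been set to size and must not be shifted: seat the profile on each with a short steady push that puts about 10 N on it, never more than 20 N. Leave the profile flush and home on both, and leave the things lying round the jig alone.

Things in the scene. Friction and masses are not known exactly. Their poses are not given: they have to be found in the camera images.
- fence: Straight steel fence of a fixed jig, 370 mm long (y), 25 thick, 24 high, on a plywood base 200 x 420 x 12 mm whose top is 12 mm above the bench and reaches 165 mm in front of the fence face, 210 mm either way in y. Origin: on the front face, half-way along, at the base's top. +x: into the fence, away from the robot; the face is x = 0. +y: along the fence to the left; z up.
- spring_a (a point): Right spring finger, a flat steel strip 16 mm wide on the fence: point where it bends lowest, 12 mm in front of the fence face, 18.5 mm above the base; its upturned lip ends 24 mm in front. The 20 mm high profile must be forced under it (lifting it 1.5 mm): roughly 5 to 8 N a finger, and it then drags on the profile by some newtons and holds it. Axes as the fence's.
- spring_b (a point): Left spring finger, the same as spring_a, 100 mm further along the fence (+y).
- bush (a point): Drill bush: mouth on top of a rigid steel arm 30 mm wide (y) that reaches from the fence 28 mm out over the base; its underside is 24 mm and the bush's mouth 38 mm above the base, so that the profile passes beneath. Axes as the fence's.
- stop: End stop: fixed steel block 36 (x) x 26 (y) x 22 mm with a knob to 32 mm, on the base against the fence near its left end. Its place along the fence changes. Origin: foot of its flat face that looks along the fence to the right (-y), at the fence's face, base's top; axes as the fence's. The profile's left end must rest on this face (y = 0), which spans x = -38 to -2 mm.
- profile: Slotted aluminium bar, 240 mm long (its y), 40 wide (its x), 20 high, about 0.2 kg, loose and flat on the jig's base. Origin: centre of its underside. Its +x side faces the fence, +y is its left end. It starts with the middle of that side 50 to 70 mm from the fence, turned by up to 0.2 rad, its left end 20 to 90 mm short of the stop.
- edge_left (a point): Point on the profile's fence-side long face at its left (+y) end, half-way up: 20 mm in x, 120 mm in y, 10 mm in z from the profile's origin. Axes as the profile's.
- edge_right (a point): The same at the profile's right (-y) end: 20 mm in x, -120 mm in y, 10 mm in z from the profile's origin.
- wipes: Bystander: carton of wipes, 115 x 115 x 100 mm, standing on the bench. Origin: centre of its underside.
- stopwatch: Bystander: round stopwatch, 60 mm across, 19 mm high, lying on the bench. Origin: centre of its underside.
- nippers: Bystander: wire nippers, 130 mm long (x), 50 mm wide, 11 mm high, lying on the bench. Origin: about the middle, on the bench.
- vial: Bystander: small white plastic jar, 28 mm across, 70 mm high, standing on the bench. Origin: centre of its underside.
Things that resemble listed ones, but are neither listed nor needed, are in the scene too. Several things have the shape of the profile; the one meant has the colours described above.

How it is judged:
By the outcome, as a careful person would: the job done as asked, in the order asked, and still so for the second after the job is handed in, with the robot touching nothing.
It also fails if it takes over 72 s, if anything falls off the work surface, if the arm or the gripper's body presses on something with over 40 N, if the wrist force passes 120 N, or if a joint passes its speed limit or range.

## Working session

There is one attempt and no reset: what is moved stays moved. The work goes in short steps, each a Python script; the robot and the scene stay as the last script left them, time stands still between calls to the robot, and variables do not carry over. Pictures are saved under pics/ and viewed, at most 10 in all, crops included, and the job is handed in when it is done.

```bash
mkdir -p pics; python3 - <<'E'
from plant import r,fingers,cams,workorder
import cv2,numpy as np
np.set_printoptions(precision=4,suppress=True)
for n in("scene","top"):
    im=cams.capture(n); cv2.imwrite(f"pics/{n}0.png",cv2.resize(im[:,:,::-1],(800,600),interpolation=cv2.INTER_CUBIC))
    m=cams.camera_model(n); print(n,m["intrinsics"],m["T"])
    for t in("fence","profile","stop","spring_a","bush"):
        print(t,[(round(d["p"],2),d["box"]) for d in cams.cut_out(t,n)][:4])
print(r.observe())
E
```

```text
scene [[354.9582   0.     261.6946]
 [  0.     354.9582 190.823 ]
 [  0.       0.       1.    ]] [[ 0.4553  0.5699 -0.6841  1.3404]
 [ 0.8903 -0.3001  0.3425 -0.3912]
 [-0.0101 -0.765  -0.644   0.7719]
 [ 0.      0.      0.      1.    ]]
fence [(0.56, [203.5, 184.0, 109.6, 38.6]), (0.29, [198.4, 174.7, 69.8, 28.7])]
profile [(0.93, [76.9, 250.2, 20.2, 82.1]), (0.74, [195.2, 176.1, 75.3, 28.6])]
stop [(0.5, [182.7, 160.6, 136.6, 71.8])]
spring_a [(0.76, [183.7, 162.9, 139.1, 70.1]), (0.68, [343.3, 121.6, 47.9, 45.3])]
bush [(0.57, [202.3, 177.7, 112.0, 46.7])]
top [[366.4379   0.     253.5941]
 [  0.     366.4379 193.007 ]
 [  0.       0.       1.    ]] [[-0.0118 -0.9831  0.1827  0.4117]
 [-0.9999  0.0101 -0.0105 -0.0214]
 [ 0.0084 -0.1828 -0.9831  1.2599]
 [ 0.      0.      0.      1.    ]]
fence [(0.7, [192.8, 202.2, 116.9, 14.2]), (0.7, [230.5, 225.8, 73.4, 17.4])]
profile [(0.72, [391.9, 152.7, 21.5, 73.7]), (0.58, [229.5, 226.5, 73.9, 20.6])]
stop []
spring_a [(0.66, [186.7, 199.0, 126.2, 62.2])]
bush [(0.84, [198.5, 202.5, 110.0, 17.7])]
{'t': 0.6, 'joints': array([-66.5503,  35.2285,  -0.7206,  81.5564,   0.4631,  63.2217,
        -2.3147]), 'joint_velocities': array([ 0.0584, -0.0158, -0.0633, -0.0081,  0.0195,  0.0065, -0.0009]), 'joint_efforts': array([ -0.0002, -45.8558,   0.209 , -16.5948,  -0.0611,   0.0134,
         0.    ]), 'position': array([0.2743, 0.5892, 0.2187]), 'tcp_rot': array([[-0.9066,  0.4221, -0.0001],
       [ 0.4221,  0.9066, -0.    ],
       [ 0.    , -0.0001, -1.    ]]), 'ft_force': array([0.6376, 0.3389, 0.4249]), 'wrist_torque': array([ 0.0062, -0.0072, -0.0564]), 'grasp_force': 0.0, 'width': 1.0025615264587413}
```

View pics/top0.png

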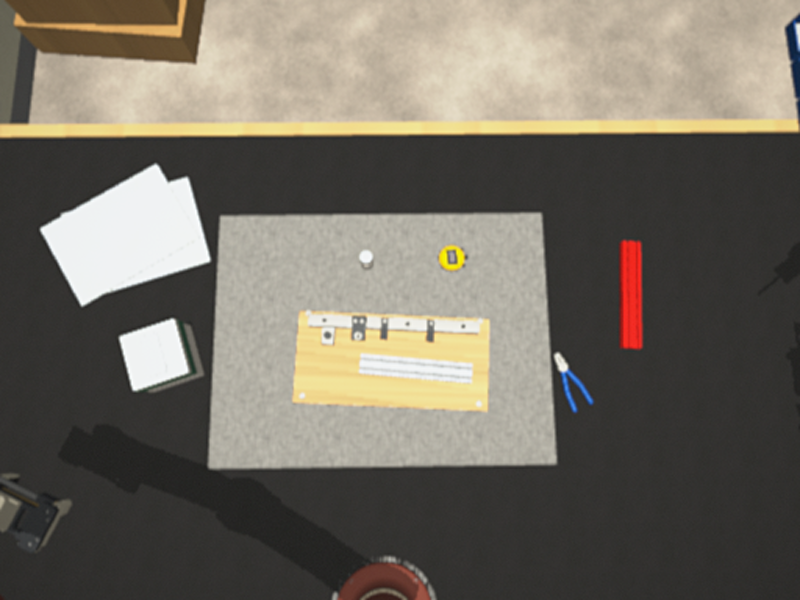

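View pics/scene0.png

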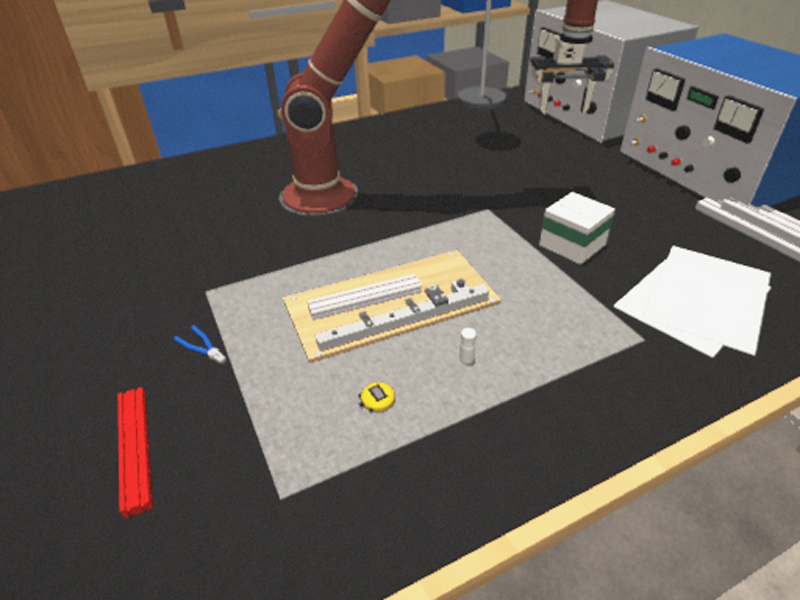

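The silver bar on the plywood, at about (415,367) in the top view, is the profile. The red bar is a look-alike. The fence runs (308,318)–(480,328), the stop sits at (328,336), the bush at (358,328) and the springs at (385,327) and (430,330). Next I'll move above the jig for a close look.

```bash
cat > h.py <<'E'
from plant import r,fingers,cams,workorder
import cv2,numpy as np
np.set_printoptions(precision=4,suppress=True)
def ray(m,uv,fish=False):
    K=m["intrinsics"]; d=np.array([(uv[0]-K[0,2])/K[0,0],(uv[1]-K[1,2])/K[1,1],1.])
    if fish:
        th=np.hypot(d[0],d[1]); d=np.array([*(d[:2]/max(th,1e-9)*np.sin(th)),np.cos(th)])
    return m["T"][:3,:3]@d
def to_plane(m,uv,z,fish=False):
    d=ray(m,uv,fish); o=m["T"][:3,3]; return (o+d*(z-o[2])/d[2])[:2]
def Rdown(xdir):  # tool x axis horizontal unit dir at angle, z down
    c,s=np.cos(xdir),np.sin(xdir); return np.array([[c,s,0],[s,-c,0],[0,0,-1.]])
E
python3 - <<'E'
from h import *
m=cams.camera_model("top"); k=1.5625
for n,uv,z in[("fL",(308,326),.036),("fR",(480,333),.036),("pTL",(360,354),.032),("pBL",(359,374),.032),("pTR",(473,362),.032),("pBR",(472,382),.032),("stop",(334,340),.034)]:
    print(n,to_plane(m,np.array(uv)/k,z))
for yaw in(0,np.pi):
  print(r.solve_ik([.5,-.02,.3],Rdown(yaw)))
m=cams.camera_model("wrist");o=r.observe();print(m["intrinsics"], o["tcp_rot"].T@(m["T"][:3,3]-o["position"]), o["tcp_rot"].T@m["T"][:3,:3])
E
```

```text
fL [0.5875 0.1563]
fR [ 0.5684 -0.2141]
pTL [0.5263 0.0446]
pBL [0.4837 0.0467]
pTR [ 0.5065 -0.1973]
pBR [ 0.4641 -0.1937]
stop [0.5568 0.1003]
[-33.8714  22.5041  48.8811  99.2944 -18.3156  66.5712 -69.7503]
[-8.5387 17.5733 11.3379 98.6124 -3.7806 64.1856 93.9311]
[[297.3186   0.     256.872 ]
 [  0.     297.3186 188.7369]
 [  0.       0.       1.    ]] [ 0.0661  0.     -0.1657] [[ 0.0003 -0.9713 -0.2378]
 [ 1.      0.0003  0.0003]
 [-0.0002 -0.2378  0.9713]]
```

```bash
python3 - <<'E'
from h import *
r.movep([.5,-.03,.24],Rdown(np.pi-.05)); print(r.observe()["t"],r.observe()["joints"])
m=cams.camera_model("wrist"); im=cams.capture("wrist")
np.savez("w0.npz",im=im,T=m["T"],intrinsics=m["intrinsics"])
cv2.imwrite("pics/w0.png",cv2.resize(im[:,:,::-1],(800,600),interpolation=cv2.INTER_CUBIC))
for t in("profile","stop","fence"): print(t,[(round(d["p"],2),d["box"]) for d in cams.cut_out(t,"wrist")][:3])
# rectified ground-plane view at z=.032, 1.25 px/mm: col -> -y, row -> -x
from scipy.spatial.transform import Rotation
def rect(z,s=1700):
    xs=.67-np.arange(450)/s; ys=.20-np.arange(800)/s
    X,Y=np.meshgrid(xs,ys,indexing="ij")
    P=np.stack([X,Y,np.full_like(X,z)],-1)-m["T"][:3,3]; P=P@m["T"][:3,:3]
    th=np.arctan2(np.hypot(P[...,0],P[...,1]),P[...,2]); ph=np.hypot(P[...,0],P[...,1]); K=m["intrinsics"]
    return cv2.remap(im[:,:,::-1].copy(),(K[0,2]+K[0,0]*th*P[...,0]/ph).astype(np.float32),(K[1,2]+K[1,1]*th*P[...,1]/ph).astype(np.float32),cv2.INTER_CUBIC)
cv2.imwrite("pics/rect0.png",rect(.032))
E
```

```text
2.95 [ -4.9019  20.7824   7.9561 104.1482  -3.461   55.293   91.7535]
profile [(0.81, [137.0, 150.3, 182.0, 32.1])]
stop [(0.92, [352.3, 196.5, 22.2, 30.7]), (0.67, [495.0, 142.3, 16.5, 73.6]), (0.18, [113.8, 104.7, 295.0, 144.8])]
fence []
```

View pics/rect0.png

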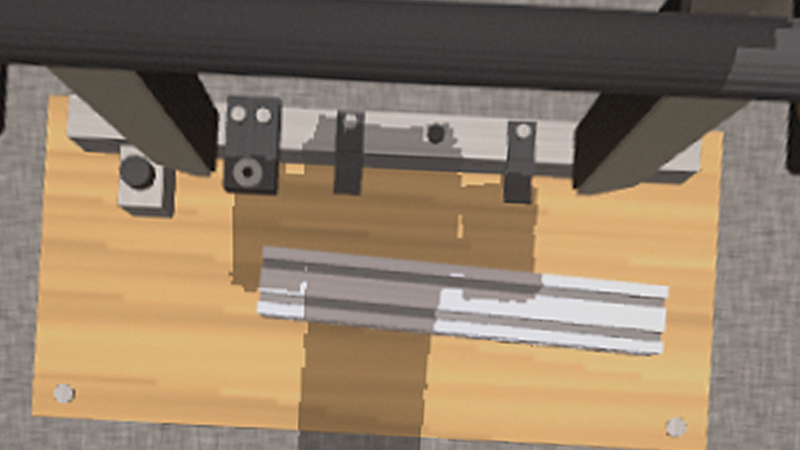

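```bash
cat >> h.py <<'E'
YAW=-.053; F0=np.array([.5774,-.048]); fx=np.array([np.cos(YAW),np.sin(YAW)]); fy=np.array([-fx[1],fx[0]])
RT=Rdown(np.pi+YAW)
def W(x,y,z): return [*(F0+x*fx+y*fy),z+.012]
def st(tag=""):
    o=r.observe(); p=o["position"][:2]-F0; f=o["ft_force"]
    print(tag,"t%.2f"%o["t"],"x%.1f y%.1f z%.1f mm"%(p@fx*1e3,p@fy*1e3,o["position"][2]*1e3-12),"F %.1f %.1f %.1f"%(f[:2]@fx,f[:2]@fy,f[2]),"M",o["wrist_torque"]); return f[:2]@fx,f[:2]@fy
E
python3 - <<'E'
from h import *
Y=-.017
r.movep(W(-.130,Y,.08),RT)
r.move_l(W(-.130,Y,.006),feed=.1); st("down")
print(r.move_l(W(-.085,Y,.006),feed=.03,threshold=15)); st()
print(r.move_l(W(-.070,Y,.006),feed=.03,threshold=25)); st()
m=cams.camera_model("wrist"); im=cams.capture("wrist")
cv2.imwrite("pics/w1.png",cv2.resize(im[:,:,::-1],(800,600),interpolation=cv2.INTER_CUBIC))
E
```

```text
down t4.72 x-129.3 y-17.0 z6.5 mm F -0.8 0.2 -0.0 M [ 0.0613  0.0303 -0.0065]
False
 t6.38 x-85.0 y-17.0 z6.1 mm F -0.3 0.3 -0.8 M [0.1112 0.115  0.0308]
False
 t7.03 x-69.4 y-17.0 z6.1 mm F 0.8 1.1 0.9 M [ 0.0633 -0.0316  0.0129]
```

View pics/w1.png

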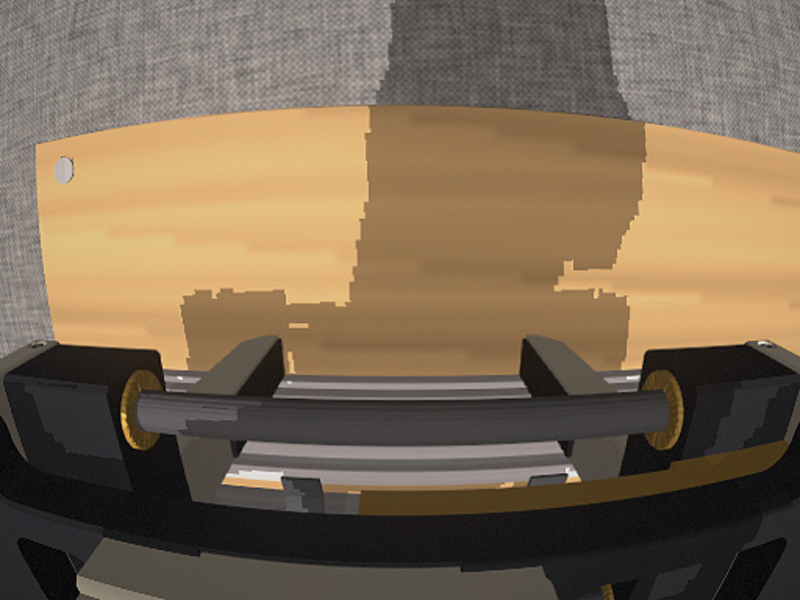

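The wrist view shows the profile lying squarely against both fingers, its back edge at row ~378. The springs are just ahead of it, at (302,490) and (548,485). I'll push on under the springs in logged steps.

```bash
python3 - <<'E'
from h import *
Y=-.017
for x in(-.064,-.060,-.057,-.055,-.053,-.052,-.051):
    c=r.move_l(W(x,Y,.006),feed=.012,threshold=22); st(str(c))
    if c: break
E
```

```text
False t7.72 x-65.0 y-17.0 z5.8 mm F -2.5 -1.0 1.3 M [ 0.0634  0.7276 -0.0273]
False t8.21 x-64.6 y-17.0 z5.4 mm F -8.0 0.3 4.0 M [ 0.1009  1.7715 -0.0706]
False t8.61 x-63.7 y-16.9 z5.2 mm F -10.0 0.1 6.4 M [ 0.1405  2.2485 -0.0274]
False t8.93 x-62.8 y-16.9 z5.0 mm F -11.9 -0.1 6.8 M [ 0.1736  2.5521 -0.0311]
False t9.24 x-62.0 y-16.9 z4.9 mm F -12.7 0.1 7.7 M [ 0.167   2.8608 -0.0114]
False t9.49 x-61.8 y-16.9 z4.8 mm F -14.2 0.4 8.6 M [ 0.149   3.0351 -0.0858]
False t9.74 x-61.5 y-16.9 z4.7 mm F -15.3 -0.7 9.3 M [ 0.1655  3.2496 -0.0051]
```

```bash
python3 - <<'E'
from h import *
Y=-.017; x=-.051; last=None
while x<-.036:
    x+=.001
    c=r.move_l(W(x,Y,.006),feed=.008); f=st("%.0f"%(x*1e3))
    p=(r.observe()["position"][:2]-F0)@fx
    if -f[0]>23: break
    if last is not None and p-last>.004: print("slip");break
    last=p
E
```

```text
-50 t10.02 x-61.5 y-16.9 z4.6 mm F -15.9 -0.1 10.1 M [0.21   3.508  0.0098]
-49 t10.29 x-61.4 y-16.9 z4.5 mm F -16.8 -0.2 10.0 M [ 0.257   3.7065 -0.0317]
-48 t10.57 x-55.7 y-16.8 z4.4 mm F -8.3 -1.4 -1.1 M [0.323  1.7876 0.0906]
slip
```

```bash
python3 - <<'E'
from h import *
Y=-.017; x=-.048
for i in range(14):
    x+=.001
    r.move_l(W(x,Y,.006),feed=.008); f=st("%.0f"%(x*1e3))
    p=(r.observe()["position"][:2]-F0)@fx
    if -f[0]>15: break
E
```

```text
-47 t10.84 x-52.0 y-16.8 z4.5 mm F -6.6 -0.1 -0.8 M [0.2171 1.4872 0.0319]
-46 t11.12 x-50.7 y-16.8 z4.5 mm F -6.2 0.4 -0.9 M [0.165  1.4162 0.0331]
-45 t11.39 x-49.7 y-16.7 z4.5 mm F -6.9 -0.9 -2.4 M [0.2042 1.4378 0.0484]
-44 t11.67 x-49.1 y-16.7 z4.4 mm F -7.2 0.1 -0.4 M [ 0.1787  1.5147 -0.0905]
-43 t11.94 x-49.0 y-16.7 z4.4 mm F -8.0 0.7 0.1 M [ 0.1255  1.7687 -0.1057]
-42 t12.22 x-48.9 y-16.6 z4.4 mm F -9.7 0.1 1.4 M [ 0.117   2.0827 -0.1183]
-41 t12.49 x-48.9 y-16.6 z4.4 mm F -11.0 0.4 2.9 M [ 0.1038  2.4456 -0.2272]
-40 t12.77 x-48.8 y-16.6 z4.4 mm F -12.8 0.7 4.5 M [ 0.0773  2.7037 -0.2443]
-39 t13.04 x-48.9 y-16.6 z4.4 mm F -13.8 0.7 6.1 M [ 0.1384  3.0007 -0.204 ]
-38 t13.32 x-48.9 y-16.6 z4.4 mm F -15.1 1.3 8.0 M [ 0.1456  3.2879 -0.1673]
```

```bash
python3 - <<'E'
from h import *
Y=-.017
r.move_l(W(-.0368,Y,.006),feed=.008); st()
r.wait(.6); st("hold")
r.move_l(W(-.055,Y,.006),feed=.03); st("back")
r.move_l(W(-.080,Y,.006),feed=.1)
r.move_l(W(-.080,Y,.24),feed=.25)
r.movep(W(-.10,-.02,.24),RT)
m=cams.camera_model("wrist"); im=cams.capture("wrist")
np.savez("w2.npz",im=im,T=m["T"],intrinsics=m["intrinsics"]); st()
def rect(z,s=1700):
    xs=.67-np.arange(450)/s; ys=.20-np.arange(800)/s
    X,Y=np.meshgrid(xs,ys,indexing="ij")
    P=np.stack([X,Y,np.full_like(X,z)],-1)-m["T"][:3,3]; P=P@m["T"][:3,:3]
    ph=np.hypot(P[...,0],P[...,1]); th=np.arctan2(ph,P[...,2]); K=m["intrinsics"]
    return cv2.remap(im[:,:,::-1].copy(),(K[0,2]+K[0,0]*th*P[...,0]/ph).astype(np.float32),(K[1,2]+K[1,1]*th*P[...,1]/ph).astype(np.float32),cv2.INTER_CUBIC)
cv2.imwrite("pics/rect2.png",rect(.032))
E
```

```text
t13.62 x-48.9 y-16.6 z4.4 mm F -17.7 0.9 9.9 M [ 0.2364  3.6479 -0.1886]
hold t14.22 x-48.9 y-16.6 z4.4 mm F -16.4 0.7 10.0 M [ 0.2168  3.7006 -0.1911]
back t14.97 x-53.9 y-17.0 z6.3 mm F -0.1 -0.3 -0.2 M [0.0877 0.0016 0.0114]
 t16.76 x-100.3 y-19.9 z239.1 mm F 0.6 -0.2 -1.1 M [ 0.036  -0.046  -0.0344]
```

View pics/rect2.png

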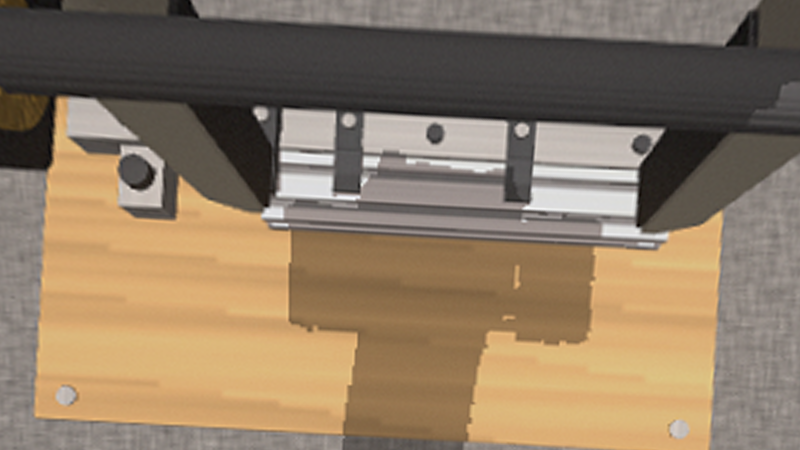

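The profile lies flush along the fence under both springs: its back edge runs (265,214)→(668,240), parallel to the fence. The left end is ~57 mm short of the stop. Next is the slide, with closed fingers on the right end.

```bash
python3 - <<'E'
from h import *
X=-.016
fingers.grab(squeeze=5)
r.movep(W(X,-.185,.10),RT)
r.move_l(W(X,-.185,.006),feed=.12); st("down")
print(r.move_l(W(X,-.168,.006),feed=.03,threshold=4)); st()
for y in np.arange(-.165,-.118,.004):
    c=r.move_l(W(X,y,.006),feed=.02); f=st("%.0f"%(y*1e3))
    if -f[1]>16: break
E
```

```text
down t20.07 x-15.3 y-185.1 z6.8 mm F 0.0 0.2 0.3 M [ 0.0309  0.0075 -0.0305]
False
 t20.78 x-16.0 y-168.1 z6.0 mm F -0.1 -0.5 -0.0 M [ 0.01    0.0547 -0.0653]
-165 t21.08 x-16.0 y-164.8 z6.0 mm F 0.4 -0.1 0.0 M [ 0.0379 -0.0214  0.0279]
-161 t21.43 x-16.1 y-162.1 z6.0 mm F -0.8 -3.0 -1.2 M [-0.5827  0.0628 -0.0157]
-157 t21.78 x-16.1 y-159.2 z6.1 mm F -0.2 -4.7 -1.0 M [-1.1105  0.0953 -0.0306]
-153 t22.13 x-16.1 y-155.0 z6.1 mm F -0.0 -4.7 -0.7 M [-1.0476  0.0618 -0.025 ]
-149 t22.48 x-16.0 y-150.8 z6.1 mm F -1.8 -4.7 -1.0 M [-1.039   0.1311  0.0039]
-145 t22.83 x-16.1 y-146.8 z6.1 mm F -0.1 -4.6 -1.3 M [-1.0918  0.1008  0.0282]
-141 t23.18 x-16.0 y-142.6 z6.1 mm F -0.0 -4.7 -1.0 M [-1.0939  0.0244 -0.0067]
-137 t23.53 x-16.1 y-138.5 z6.1 mm F 0.2 -5.3 -1.2 M [-1.1512  0.1117  0.0019]
-133 t23.88 x-16.0 y-134.4 z6.1 mm F 0.4 -4.6 -1.9 M [-1.1157  0.0663  0.0148]
-129 t24.23 x-16.0 y-130.3 z6.1 mm F 0.1 -5.3 -1.0 M [-1.0725  0.0239  0.0476]
-125 t24.58 x-16.0 y-126.2 z6.1 mm F 0.5 -4.9 -1.5 M [-1.0492  0.0177  0.0001]
-121 t24.93 x-16.0 y-122.1 z6.1 mm F -0.8 -5.5 -1.6 M [-1.1002  0.0331 -0.0223]
```

```bash
python3 - <<'E'
from h import *
X=-.016; y=-.121
while y<-.09:
    y+=.002 if y<-.1135 else .0005
    r.move_l(W(X,y,.006),feed=.01); o=r.observe(); f=o["ft_force"][:2]@fy
    if -f>7: st("%.1f"%(y*1e3))
    if -f>14: break
st("end"); r.wait(.6); st("hold")
E
```

```text
-101.5 t32.08 x-16.0 y-104.4 z6.1 mm F 1.2 -7.8 -1.4 M [-1.6132  0.1023  0.0192]
-101.0 t32.33 x-16.1 y-104.3 z6.1 mm F -0.4 -7.5 -1.2 M [-1.7572  0.0748  0.0043]
-100.5 t32.58 x-16.1 y-104.3 z6.1 mm F -0.2 -9.0 -1.7 M [-1.908   0.0773 -0.0178]
-100.0 t32.83 x-16.1 y-104.3 z6.1 mm F 0.6 -10.5 -2.2 M [-2.0088  0.1108 -0.004 ]
-99.5 t33.08 x-16.0 y-104.3 z6.1 mm F -0.0 -9.5 -2.0 M [-2.1786  0.0742 -0.0567]
-99.0 t33.33 x-16.1 y-104.3 z6.1 mm F -0.7 -10.9 -2.3 M [-2.33    0.0772 -0.0049]
-98.5 t33.58 x-16.0 y-104.3 z6.2 mm F 0.1 -11.5 -2.5 M [-2.3862  0.1095  0.0233]
-98.0 t33.83 x-16.1 y-104.3 z6.2 mm F 0.2 -11.8 -2.8 M [-2.587   0.1037  0.0527]
-97.5 t34.08 x-16.1 y-104.2 z6.2 mm F -0.2 -12.1 -2.2 M [-2.7365  0.1649  0.0149]
-97.0 t34.33 x-16.0 y-104.3 z6.2 mm F 0.0 -11.9 -3.7 M [-2.9032  0.1676 -0.0085]
-96.5 t34.58 x-16.1 y-104.3 z6.2 mm F -1.1 -13.3 -2.9 M [-2.9777  0.1484  0.0111]
-96.0 t34.83 x-16.1 y-104.3 z6.2 mm F 0.7 -14.1 -2.4 M [-3.1174  0.1086  0.0505]
end t34.83 x-16.1 y-104.3 z6.2 mm F 0.7 -14.1 -2.4 M [-3.1174  0.1086  0.0505]
hold t35.43 x-16.1 y-104.3 z6.2 mm F -0.2 -13.9 -3.2 M [-3.2097  0.1101 -0.0492]
```

```bash
python3 - <<'E'
from h import *
X=-.016
r.move_l(W(X,-.0955,.006),feed=.01); r.wait(.3); st("hold")
r.move_l(W(X,-.115,.006),feed=.03); r.move_l(W(X,-.135,.006),feed=.1); st("back")
r.move_l(W(X,-.135,.2),feed=.25)
r.movep(W(-.11,.0,.2),RT)
m=cams.camera_model("wrist"); im=cams.capture("wrist")
def rect(z,s=1700):
    xs=.67-np.arange(450)/s; ys=.20-np.arange(800)/s
    X,Y=np.meshgrid(xs,ys,indexing="ij")
    P=np.stack([X,Y,np.full_like(X,z)],-1)-m["T"][:3,3]; P=P@m["T"][:3,:3]
    ph=np.hypot(P[...,0],P[...,1]); th=np.arctan2(ph,P[...,2]); K=m["intrinsics"]
    return cv2.remap(im[:,:,::-1].copy(),(K[0,2]+K[0,0]*th*P[...,0]/ph).astype(np.float32),(K[1,2]+K[1,1]*th*P[...,1]/ph).astype(np.float32),cv2.INTER_CUBIC)
cv2.imwrite("pics/rect3.png",rect(.032)); st()
E
```

```text
hold t35.98 x-16.1 y-104.3 z6.2 mm F -0.9 -14.7 -3.2 M [-3.2226  0.1572  0.0292]
back t37.13 x-16.3 y-135.9 z6.0 mm F 0.7 0.6 0.0 M [ 0.0324  0.0387 -0.0353]
 t38.81 x-108.7 y-1.8 z199.8 mm F 1.0 -0.3 0.8 M [0.0164 0.0068 0.0096]
```

View pics/rect3.png

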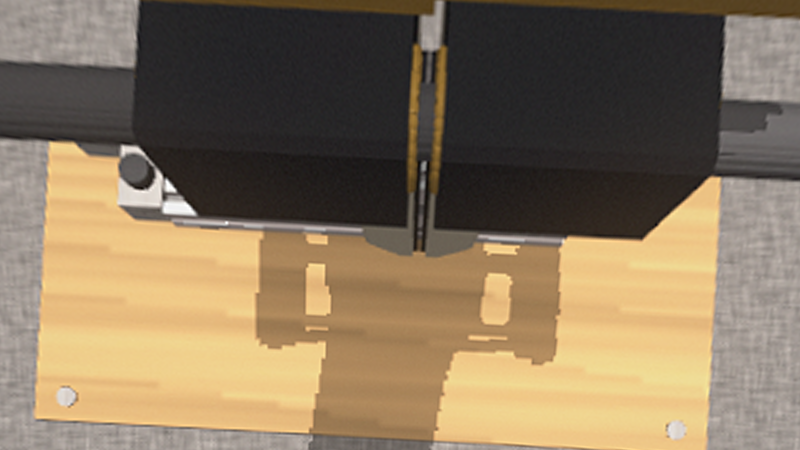

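The left end meets the stop at (163,205), but the gripper hides the fence line. I'll take one look from straight above the seam.

```bash
python3 - <<'E'
from h import *
fingers.gripper_open()
r.movep(W(.085,-.04,.14),RT)
m=cams.camera_model("wrist"); im=cams.capture("wrist"); st()
# fence-frame rectified at profile top: rows x from +.03 to -.06, cols y .10 to -.19... 
s=2600; xs=.035-np.arange(300)/s; ys=.165-np.arange(800)/s
A,B=np.meshgrid(xs,ys,indexing="ij")
P=np.stack([F0[0]+A*fx[0]+B*fy[0],F0[1]+A*fx[1]+B*fy[1],np.full_like(A,.032)],-1)
P=(P-m["T"][:3,3])@m["T"][:3,:3]; ph=np.hypot(P[...,0],P[...,1]); th=np.arctan2(ph,P[...,2]); K=m["intrinsics"]
o=cv2.remap(im[:,:,::-1].copy(),(K[0,2]+K[0,0]*th*P[...,0]/ph).astype(np.float32),(K[1,2]+K[1,1]*th*P[...,1]/ph).astype(np.float32),cv2.INTER_CUBIC)
cv2.imwrite("pics/seam.png",cv2.resize(o,(800,600)))
E
```

```text
t41.17 x84.2 y-39.5 z140.8 mm F 0.1 0.4 0.8 M [ 0.0936  0.0074 -0.0115]
```

View pics/seam.png

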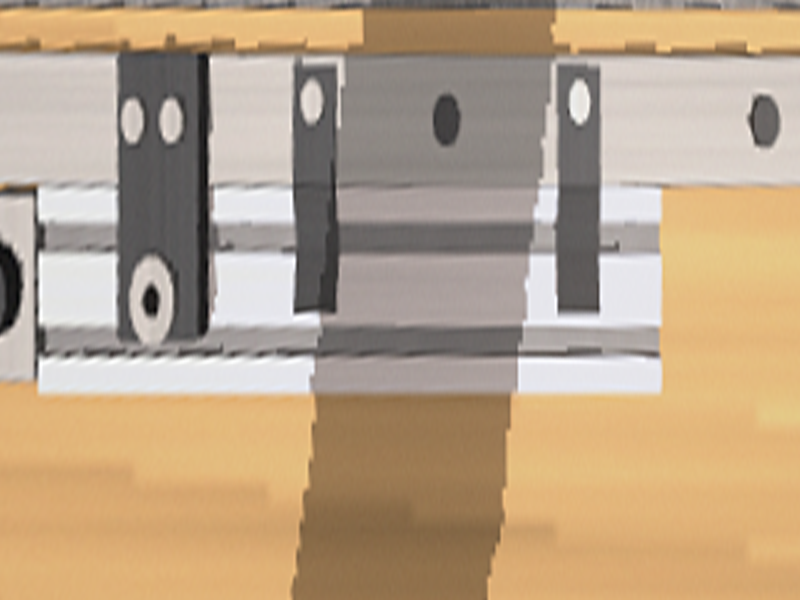

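From above, the seam is tight at row ~186 along the whole length and the back edge is level at row 394 at both ends. The left end is on the stop at col ~38. I'll hand it in.

```bash
python3 -c "
from plant import workorder; print(workorder.finish_job())"
```

```text
the job is handed in; nothing more can be done
None
```

The profile is under both spring fingers, flush along the whole fence and home on the end stop; each was seated with about 10 N after allowing for drag (measured push never above 18 N), and the job was handed in at about 41 s with the surrounding things left alone.

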